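# Reset the prop strut of a tilting motherboard tray

### The job

The motherboard tray of this open test bench needs propping up: press the strut's spring button flush and slide the strut's outer tube one hole further out (longer), until the button has snapped out through that next hole. Then pull the upright tray over towards the strut and lower it gently, never letting it drop, until it rests on the strut's rubber tip, and let go. Leave the tools lying around the bench alone.

Things in the scene. Friction and masses are not known exactly. Their poses are not given: they have to be found in the camera images.
- bench: Fixed black steel base plate, 360 (x) by 300 (y) by 12 mm. Origin: on the table, 10 mm towards -x from the plate's centre; x points from the strut's foot to the tray, z up; x points to the robot's right (-y), turned up to 0.35 rad either way.
- crossbar (a point): Middle of a fixed aluminium crossbar, 12 mm thick, along bench y between two 12 mm posts at y = -137 and +137 mm, running over the strut 40 mm further along bench x and 105 mm higher than the button. A tool held upright over the button hits it; one leaning back square to the strut (35 degrees) passes.
- button_top (a point): Top of the strut's domed steel snap button, 10 mm across, 6 mm proud of the outer tube's side; 18 mm from the strut's centre line. x: up along the strut (35 degrees above level, rising towards the tray); y: out of the button, level; z: square to the strut, up and back. The button stays with the fixed inner post. Pinching the tube across it presses it flush (5 N) and holds the tube too.
- button (a joint): How far the button is pressed, m: 0 out (locked in a hole), 0.006 flush with the outer tube, 0.008 while hidden under the tube's wall between holes. It springs out by itself when a hole comes over it.
- sleeve (a joint): How far the square outer tube (aluminium, 24 by 24 by 147 mm) is slid out up the strut, m. Starts at 0; holes at 0, 0.03 and 0.06, 12 mm wide (1 mm play either way). Moves only with the button about flush; friction 1.5 N, plus some 10 N as the hole's edge drives the dome under. At the start it reaches from 75 mm below to 72 mm above the button.
- strut_tip (a point): Outermost point of the strut's round rubber tip (24 mm across), on the strut's centre line; axes as button_top. Moves with the outer tube.
- tray_bar (a point): Middle of the round steel grab bar along the tray's top: 12 mm thick, 190 mm long, 275 mm from the hinge, 34 mm free between it and the panel. y along the bar, z from hinge to bar, x to the tray's far face, which carries the motherboard.
- tray_hinge (a point): Middle of the hinge line (along bench y) at the tray's lower edge, 30 mm above the table, at bench x = 130 mm. The tray is a black steel panel 240 mm wide, 6 mm thick, about 0.7 kg. Axes turn with the tray.
- tray (a joint): Lean of the tray, rad: 0 upright, positive over towards the strut, negative back (stop at -0.18). Starts at -0.12 to -0.02, where the stiff hinge keeps it; past about 0.15 it falls if let go. It meets the strut's tip at about 0.58 with the strut one hole longer (0.38 two holes longer; at the first hole it runs to its stop at 0.69).
- screwdriver: Loose screwdriver, 170 mm long, lying beside the bench; bystander. Origin on its underside.
- magnet_stand: Loose steel stand, round foot 52 mm, 64 mm tall, beside the bench; bystander. Origin centre of its underside.
- screw_tray: Loose grey divided screw tray, 90 by 70 by 22 mm, beside the bench; bystander. Origin centre of its underside.

How it is judged (in metres and radians):
On the way, in this order (a step that is already met when the one before it is completed fails the run):
1. the snap button is pressed about flush, the tray still standing up (value of joint button above 0.0045 m and value of joint tray below 0.3 rad), for 0.05 s.
2. the strut is one hole longer and its button has snapped out there, the tray still standing up (value of joint sleeve between 0.027 and 0.033 m and value of joint button below 0.0015 m and value of joint tray below 0.3 rad), for 0.2 s.
At the end, for the whole second after the job is handed in: The strut's outer tube is locked one hole further out (30 mm, within 3 mm) with its button out (within 1.5 mm), and the tray rests on the strut's tip (lean 0.54 to 0.615 rad), released and at rest (value of joint sleeve between 0.027 and 0.033 m and value of joint button below 0.0015 m and value of joint tray between 0.54 and 0.615 rad and contact force between tray and sleeve above 0.2 N and velocity of joint tray below 0.05 rad/s); the robot touches nothing.
It fails at once if the tray drops or is slammed (turns faster than 1.1 rad/s) (velocity of joint tray above 1.1 rad/s or velocity of joint tray below -1.5 rad/s).
It fails at once if a bystander is moved by more than 30 mm (distance of any of screwdriver, magnet_stand, screw_tray from where it was at the start of the episode above 0.03 m).
It also fails if it takes over 58 s, if anything falls off the work surface, if the arm or the gripper's body presses on something with over 40 N, if the wrist force passes 120 N, or if a joint passes its speed limit or range.

### The arm

A 7-joint arm with a two-finger parallel gripper is mounted at the origin on the work surface. World frame = base frame: x ahead of the robot, y to its left, z up, the work surface at z = 0. Lengths are in m, angles in degrees, forces in N, time in s.
With the tool pointing down it reaches from about 0.4 to 0.85 m from the base axis. Payload 6.9 kg.
Tool frame: the origin (TCP) lies at the centre of the arm's flange, where the gripper is bolted on; the fingertips stand 173 mm ahead of it and the grasp point (between the pads) lies 155 mm ahead of it; z points along the fingers, y is the line along which they close (so a half turn about z gives the same grasp; the last joint's range is limited). The gripper opens to 85 mm and grips with 20 to 120 N. Pads are 22 mm wide; open, the fingers measure 114 mm over their backs; the gripper's body (76 mm by 85 mm) begins 54 mm behind the grasp point. The pads swing forward as they close: fully open they stand 13 mm farther back than shut.
Start: joints at [-67.122, 29.078, -13.613, 85.955, 7.202, 65.827, -8.869], TCP at [0.181, 0.598, 0.405] pointing down, gripper open.
Joint ranges: [-176.47, 176.47], [-13.61, 117.27], [-81.72, 77.17], [0.22, 143.17], [-87.28, 267.28], [10, 112.55], [-165.47, 165.47]. Speed limits (degrees/s): [136.94, 136.94, 180, 180, 180, 180, 180].

### API

Orientations are given as a 3x3 rotation matrix whose columns are the frame's x, y, z axes.
In Python, from workcell import status, optics, ctrl gives the robot as it stands.
- The arm moves only by the shell command python3 -m pendant 'ROWS' [OPENING] [FORCE]. ROWS is JSON, a list of rows, each an object of numbers: "x", "y", "z": the shift along the tool's x, y, z in mm; "turn": the turn about the tool's z in rad. In form: [{"x": .., "y": .., "z": .., "turn": ..}, ...]. A call has exactly 5 rows; each row shifts and turns the commanded pose from where the row before left it, along the tool's axes as they then stand; what a row does not reach is not made up. A row lasts 1/10 s, in which the tool goes at most 50 mm and 8.59 degrees, less where a joint would pass 70% of its speed; a pose out of reach is approached as far as the arm can. A call with a gripper value outside its range is refused whole. OPENING is the closure, from 0 (fully open) to 1 (shut), set as the call begins (- or left out, the last holds). The fingers move at their own pace and stop on an object; FORCE is the grip in N (left out, the last holds). Time passes only in rows, so rows that do not move let the fingers close, or fill a call up. It gives the time, the measured TCP pose, the force, the opening and the grip force at its end, in the units of the state.
- status.get_obs(): the state, without advancing time (a new reading comes with each control period).
- optics.camera(name): name is "scene" or "top" or "wrist"; returns the picture (384x512x3 uint8, red, green, blue); there is no depth.
- optics.calibration(name): a dict with "fx", "fy", "cx", "cy" (pixels), "T" (4x4, takes a point from camera to world coordinates). Camera axes: x right, y up, looking along -z (the intrinsics and any distortion apply to the point x, -y, -z); pixel columns grow to the right and rows downward; lengths in m; the calibration is good to about 2 mm. The wrist camera is an equidistant fisheye: a pixel r from the principal point sees the ray r / f radians off the axis. A picture is of the moment at which its call begins: read the wrist's pose just before it. calibration takes no time and is no camera call; for the wrist camera it gives the pose at the moment of the call.
- ctrl.job_done(): hands the job in; it is judged then, once.
The state is a dict: "time": time; "q": joint angles; "dq": joint speeds; "tau": joint torques, N m; "eef_pos": TCP position; "ee_rot": TCP orientation; "contact_force": force on the tool from outside, world axes, zero at the start; "ft_torque": the same for the moment, N m; "opening": finger opening in m; "gripper_force": force on a finger pad.
Only numpy, scipy, OpenCV 4.12 (cv2) and the standard library are available. Lean on these libraries where they do the work, as an engineer would, in place of code of your own. Each camera call takes 0.05 s, during which the arm holds its last target. There are 200 camera calls.

## Working session

There is one attempt and no reset: what is moved stays moved. The work goes in short steps, Python scripts to look and compute and a shell command to move; the robot and the scene stay as the last step left them, time stands still between calls to the robot, and variables do not carry over. Pictures are saved under pics/ and viewed, at most 10 in all, crops included, and the job is handed in when it is done.

```bash
ls; mkdir -p pics; python3 - <<'E'
from workcell import status, optics
import cv2,numpy as np
s=status.get_obs();print(s)
for n in("scene","top","wrist"):
    c=optics.calibration(n);print(n,{k:(np.round(v,4).tolist() if k=="T" else v) for k,v in c.items()})
    cv2.imwrite(f"pics/{n}0.png",optics.camera(n)[:,:,::-1])
a=[cv2.imread(f"pics/{n}0.png") for n in("scene","top")]
cv2.imwrite("pics/s0.png",cv2.resize(a[0],(800,600),interpolation=cv2.INTER_CUBIC))
cv2.imwrite("pics/t0.png",cv2.resize(a[1],(800,600),interpolation=cv2.INTER_CUBIC))
E
```

```text
pics
{'time': 0.0, 'q': array([-67.12253659,  29.12569218, -13.60878013,  86.00890311,
         7.20345683,  65.82750792,  -8.86942637]), 'dq': array([-0.09615015, -0.02016476, -0.10872321, -0.03324123, -0.03629833,
        0.03274654,  0.03629419]), 'tau': array([ 5.81453332e-04, -6.20592713e+01, -2.18649320e+00, -2.49646622e+01,
        1.26796847e-02,  1.19190069e-02, -8.47516276e-06]), 'eef_pos': array([0.18100663, 0.59801113, 0.40382634]), 'ee_rot': array([[-9.57160246e-01,  2.89558369e-01, -4.63340461e-04],
       [ 2.89558734e-01,  9.57158668e-01, -1.73921364e-03],
       [-6.01135262e-05, -1.79887043e-03, -9.99998380e-01]]), 'contact_force': array([ 0.14103506, -1.26678044,  0.44165132]), 'ft_torque': array([-0.04019678, -0.00558517,  0.04401089]), 'gripper_force': 0.0, 'opening': 0.0854707296196021}
scene {'fx': 391.7462026768621, 'fy': 391.7462026768621, 'cx': 254.46330333217784, 'cy': 193.28963107728964, 'T': [[-0.6568, -0.4232, 0.6241, 1.1947], [0.7537, -0.3415, 0.5616, 0.6251], [-0.0245, 0.8392, 0.5432, 0.7324], [0.0, 0.0, 0.0, 1.0]]}
top {'fx': 455.4584704961563, 'fy': 455.4584704961563, 'cx': 253.99525499654402, 'cy': 200.7511921462458, 'T': [[0.0145, 0.9862, -0.1646, 0.4169], [-0.9998, 0.0117, -0.0183, 0.0653], [-0.0161, 0.1649, 0.9862, 1.2796], [0.0, 0.0, 0.0, 1.0]]}
wrist {'fx': 297.3186396354542, 'fy': 297.3186396354542, 'cx': 257.25837764942753, 'cy': 191.4402752604781, 'T': [[0.2895, -0.9127, -0.2884, 0.108], [0.9572, 0.2756, 0.0887, 0.6209], [-0.0014, -0.3018, 0.9534, 0.3734], [0.0, 0.0, 0.0, 1.0]]}
```

View pics/s0.png

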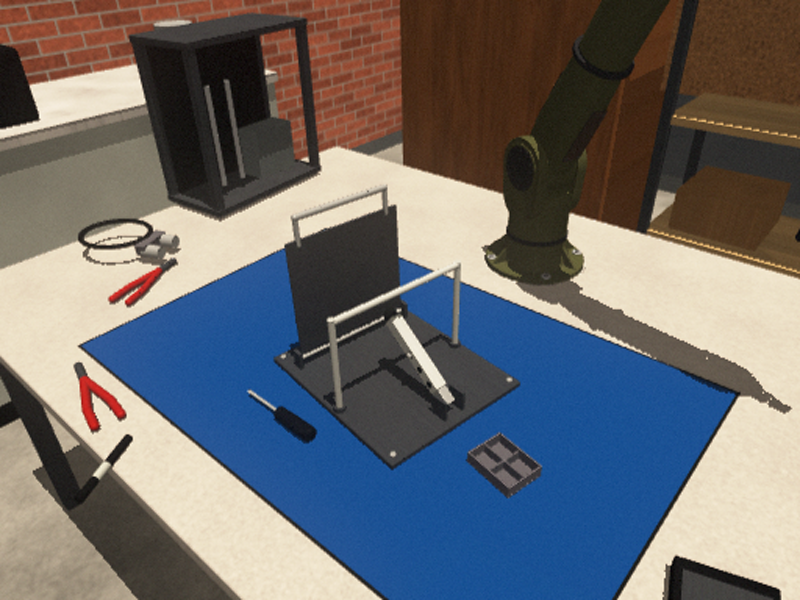

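View pics/t0.png

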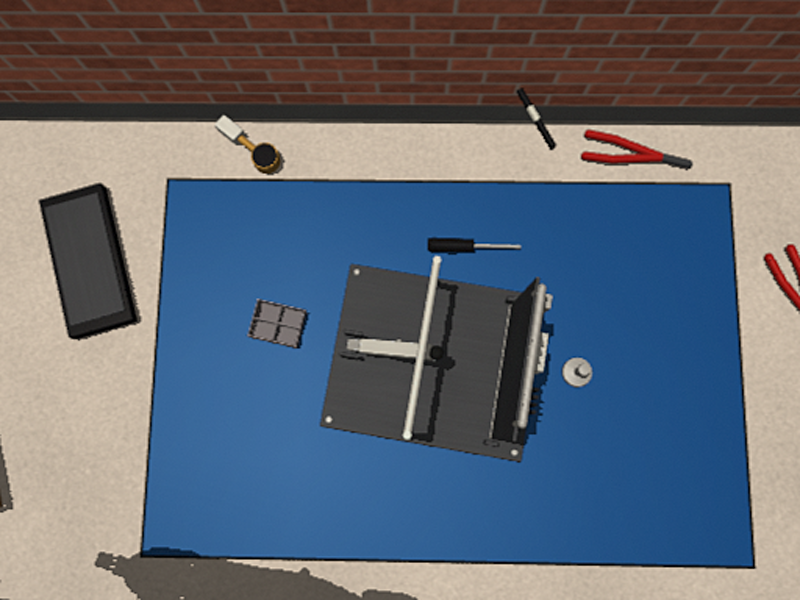

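The scene view shows the bench with its crossbar ends at (332,321) and (459,266), and the tray bar at (295,219)–(385,190). The top view shows plate bolts at (356,271), (328,420) and (515,453), crossbar ends at (436,260) and (408,436), and the strut running from (350,347) to (435,352). Next I'll enlarge the strut and triangulate.

```bash
cat > h.py <<'E'
import numpy as np
from workcell import optics
def ray(n,uv):
    c=optics.calibration(n);T=c["T"]
    d=T[:3,:3]@np.array([(uv[0]-c["cx"])/c["fx"],-(uv[1]-c["cy"])/c["fy"],-1.]);return T[:3,3],d/np.linalg.norm(d)
def plane(n,uv,z):
    o,d=ray(n,uv);return o+d*(z-o[2])/d[2]
def tri(a,b):
    (o,d),(p,e)=ray("scene",a),ray("top",b)
    s=np.linalg.lstsq(np.c_[d,-e],p-o,rcond=None)[0]
    x,y=o+d*s[0],p+e*s[1];return (x+y)/2,np.linalg.norm(x-y)
E
python3 - <<'E'
from h import *;import cv2
k=.64
np.set_printoptions(precision=4,suppress=True)
P=lambda u,v:(u*k,v*k)
b=[plane("top",P(*p),.013) for p in((356,271),(328,420),(515,453))]
for p in b:print("bolt",p)
b2=[plane("scene",P(*p),.013) for p in((393,455),(509,380),(283,356))]
for p in b2:print("bolt sc",p)
for n,a,c in(("cb far",(332,321),(436,260)),("cb near",(459,266),(408,436)),("bar far",(295,219),(541,286)),("bar near",(385,190),(523,427))):
    print(n,*tri(P(*a),P(*c)))
a=cv2.imread("pics/scene0.png")[190:265,230:300];c=cv2.imread("pics/top0.png")[205:245,215:300]
cv2.imwrite("pics/z.png",np.hstack([cv2.resize(a,(420,450),interpolation=2),cv2.resize(np.pad(c,((0,35),(0,0),(0,0)))[:, :63],(378,450),interpolation=2)]))
E
```

```text
bolt [0.7064 0.1645 0.013 ]
bolt [0.4368 0.2075 0.013 ]
bolt [ 0.3846 -0.1207  0.013 ]
bolt sc [0.704  0.1645 0.013 ]
bolt sc [0.4366 0.2064 0.013 ]
bolt sc [ 0.65   -0.1647  0.013 ]
cb far [0.683  0.026  0.1958] 0.0015098213732543297
cb near [0.4107 0.0676 0.1874] 0.004041392655651458
bar far [ 0.62   -0.1158  0.3043] 0.0032106901988703707
bar near [ 0.4264 -0.0898  0.2978] 0.0010052908964531615
```

View pics/z.png

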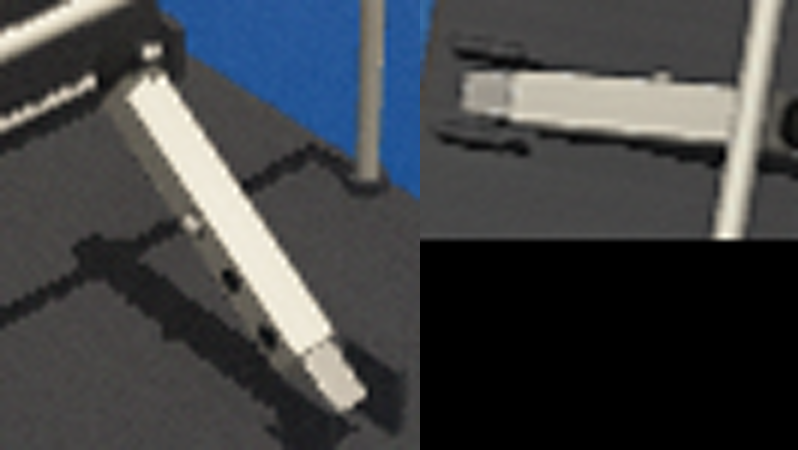

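The crop shows the button at (192,219) in the left panel, which is scene pixel (262,226.5). In the right panel it is at (662,77), which is top pixel (255.3,217.8). The free hole positions lie below it.

```bash
cat >> h.py <<'E'
np.set_printoptions(precision=4,suppress=True)
yb=np.array([.9875,-.1575,0]);yb/=np.linalg.norm(yb);zb=np.array([0,0,1.]);xb=np.cross(yb,zb)
O=np.array([.5464,.0318,0]);B=np.stack([xb,yb,zb],1)
tob=lambda p:(np.asarray(p)-O)@B*1e3
tow=lambda p:O+B@(np.asarray(p)/1e3)
E
python3 - <<'E'
from h import *
from workcell import status
k=.64
P=lambda u,v:(u*k,v*k)
p,e=tri((262,226.5),(255.3,217.8));print("button",p,e,tob(p))
for n,a,c in(("cb far",(332,321),(436,260)),("cb near",(459,266),(408,436)),("bar far",(295,219),(541,286)),("bar near",(385,190),(523,427))):
    p,e=tri(P(*a),P(*c));print(n,tob(p))
# tube lower end (line of post/tube) in top crop
for uv in((513,105),(465,92)): print(tob(plane("top",(215+(uv[0]-420)/6,205+uv[1]/6),.05)))
s=status.get_obs();R=s["ee_rot"];print("tool axes in bench",B.T@R,tob(s["eef_pos"]))
print("yaw needed y->yb",np.degrees(np.arctan2(yb@R[:,0],yb@R[:,1])))
# bystanders
print("screwtray",tob(plane("top",P(278,324),.02)),"mag",tob(plane("top",P(577,372),.06)))
E
```

```text
button [0.5691 0.0841 0.0917] 0.0022973360157571387 [-55.2539  14.1712  91.6837]
cb far [-15.8202 135.8299 195.7845]
cb near [ -14.0043 -139.6518  187.3538]
bar far [134.1791  95.9298 304.3379]
bar near [138.9638 -99.3637 297.7899]
[-120.1678   -3.9101   50.    ]
[-142.7081   -1.7801   50.    ]
tool axes in bench [[-0.1352 -0.9908  0.0013]
 [-0.9908  0.1352 -0.0002]
 [-0.     -0.0013 -1.    ]] [-501.6565 -450.0112  404.0386]
yaw needed y->yb -82.22914025751524
screwtray [-275.9746   16.172    20.    ] mag [253.4112  16.897   60.    ]
```

```bash
R='x'
python3 -m pendant '[{"x":-33.5,"y":-24.5,"z":0,"turn":0},{"x":-33.5,"y":-24.5,"z":0,"turn":0},{"x":-33.5,"y":-24.5,"z":0,"turn":0},{"x":-33.5,"y":-24.5,"z":0,"turn":0},{"x":-33.5,"y":-24.5,"z":0,"turn":0}]' 0
python3 -m pendant '[{"x":-33.5,"y":-24.5,"z":0,"turn":0},{"x":-33.5,"y":-24.5,"z":0,"turn":0},{"x":-33.5,"y":-24.5,"z":0,"turn":0},{"x":-33.5,"y":-24.5,"z":0,"turn":0},{"x":-33.5,"y":-24.5,"z":0,"turn":0}]' >/dev/null
python3 -m pendant '[{"x":-33.5,"y":-24.5,"z":0,"turn":0},{"x":-33.5,"y":-24.5,"z":0,"turn":0},{"x":-33.5,"y":-24.5,"z":0,"turn":0},{"x":-33.5,"y":-24.5,"z":0,"turn":0},{"x":-33.5,"y":-24.5,"z":0,"turn":0}]' >/dev/null
python3 -m pendant '[{"x":0,"y":0,"z":0,"turn":0.1435},{"x":0,"y":0,"z":0,"turn":0.1435},{"x":0,"y":0,"z":0,"turn":0.1435},{"x":0,"y":0,"z":0,"turn":0.1435},{"x":0,"y":0,"z":0,"turn":0.1435}]' >/dev/null
python3 -m pendant '[{"x":0,"y":0,"z":0,"turn":0.1435},{"x":0,"y":0,"z":0,"turn":0.1435},{"x":0,"y":0,"z":0,"turn":0.1435},{"x":0,"y":0,"z":0,"turn":0.1435},{"x":0,"y":0,"z":0,"turn":0.1435}]'
cat >> h.py <<'E'
def st():
    from workcell import status
    s=status.get_obs();R=s["ee_rot"];p=s["eef_pos"]
    print("t",s["time"],"grasp bench",tob(p+.155*R[:,2]),"F bench",B.T@s["contact_force"],"op",s["opening"],"gf",s["gripper_force"]);return s
E
python3 - <<'E'
from h import *;import cv2
s=st();print(B.T@s["ee_rot"],s["q"])
c=optics.calibration("wrist");print(tob(c["T"][:3,3]))
cv2.imwrite("pics/w1.png",optics.camera("wrist")[:,:,::-1])
E
```

```text
time: 0.65
eef_pos: [0.3066, 0.4309, 0.4045]
ee_rot: [[-0.957, 0.29, -0.0], [0.29, 0.957, -0.0], [0.0, -0.0, -1.0]]
contact_force: [1.1, -0.1, 1.2]
opening: 0.0854
gripper_force: 0.0
time: 2.65
eef_pos: [0.5554, 0.101, 0.4044]
ee_rot: [[0.163, 0.987, -0.001], [0.987, -0.163, -0.0], [-0.0, -0.001, -1.0]]
contact_force: [0.1, -0.4, 0.3]
opening: 0.0855
gripper_force: 0.0
t 2.65 grasp bench [-69.7129  -2.0796 249.4026] F bench [0.4156 0.2    0.3422] op 0.0854816696007336 gf 0.0
[[-1.      0.0056  0.0002]
 [ 0.0056  1.     -0.0006]
 [-0.0003 -0.0006 -1.    ]] [-22.923   24.0615  15.1771  95.5652  -6.9842  61.3396 -15.0287]
[-147.7177   -0.6352  373.9253]
```

View pics/w1.png

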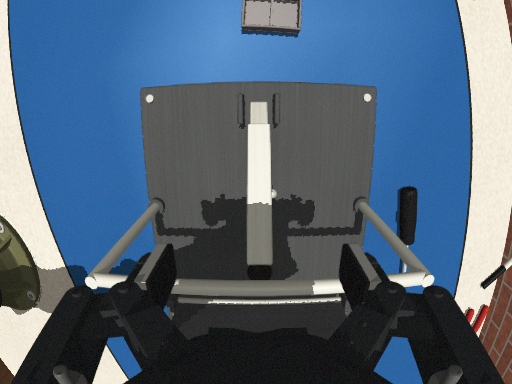

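The wrist view shows the strut centred at column 259, the button at (274,194) and the crossbar along row ~287. I'll cast those fisheye rays.

```bash
cat >> h.py <<'E'
def wray(uv,T=None):
    c=optics.calibration("wrist");T=c["T"]
    d=np.array([uv[0]-c["cx"],uv[1]-c["cy"]]);r=np.hypot(*d);t=r/c["fx"]
    v=np.array([d[0]/r*np.sin(t),-d[1]/r*np.sin(t),-np.cos(t)])
    return T[:3,3],T[:3,:3]@v
def wplane(uv,z):
    o,d=wray(uv);return tob(o+d*(z-o[2])/d[2])
E
python3 - <<'E'
from h import *;import cv2
im=cv2.imread("pics/w1.png").astype(int)
print("button",wplane((274,194),.088),wplane((274,194),.092))
print("bolts",wplane((149.5,98.5),.013),wplane((367,97.5),.013))
for r in(135,160,185,225,255):
    b=im[r].sum(1);w=np.where(b[235:290]>250)[0]+235
    print(r,w.min(),w.max(),im[r,240:285,1].tolist() if r==194 else "")
for c in(235,259,320):print("bar col",c,[ (r,int(im[r,c,1])) for r in range(268,302,2)])
print("cb top-edge",[wplane((259,r),.191) for r in(280,287,294)])
print("tube end", [wplane((259,r),.06) for r in (124,)])
E
```

```text
button [-54.2671  15.2871  88.    ] [-55.5761  15.0729  92.    ]
bolts [-156.8039 -134.7564   13.    ] [-154.5543  136.5338   13.    ]
135 235 289 
160 235 289 
185 235 289 
225 247 289 
255 247 271 
bar col 235 [(268, 41), (270, 41), (272, 42), (274, 41), (276, 38), (278, 44), (280, 76), (282, 105), (284, 112), (286, 116), (288, 128), (290, 127), (292, 117), (294, 117), (296, 60), (298, 42), (300, 150)]
bar col 259 [(268, 24), (270, 17), (272, 15), (274, 23), (276, 22), (278, 23), (280, 82), (282, 101), (284, 110), (286, 114), (288, 128), (290, 126), (292, 119), (294, 118), (296, 66), (298, 43), (300, 144)]
bar col 320 [(268, 89), (270, 92), (272, 90), (274, 90), (276, 90), (278, 89), (280, 137), (282, 194), (284, 223), (286, 245), (288, 251), (290, 244), (292, 236), (294, 110), (296, 38), (298, 129), (300, 228)]
cb top-edge [array([-21.3926,  -0.7022, 191.    ]), array([-14.9228,  -0.7723, 191.    ]), array([ -8.2278,  -0.8443, 191.    ])]
tube end [array([-122.5977,    1.0627,   60.    ])]
```

```bash
python3 -m pendant '[{"x":1,"y":1,"z":16.5,"turn":0},{"x":1,"y":0,"z":16.5,"turn":0},{"x":0,"y":0,"z":16.5,"turn":0},{"x":0,"y":0,"z":16.5,"turn":0},{"x":0,"y":0,"z":16.5,"turn":0}]' >/dev/null
python3 -m pendant '[{"x":0,"y":0,"z":16.5,"turn":0},{"x":0,"y":0,"z":16.5,"turn":0},{"x":0,"y":0,"z":16.5,"turn":0},{"x":0,"y":0,"z":16.5,"turn":0},{"x":0,"y":0,"z":16.5,"turn":0}]' >/dev/null
python3 - <<'E'
from h import *
st()
E
python3 -m pendant '[{"x":-1.5,"y":0,"z":0,"turn":0},{"x":-1.5,"y":0,"z":0,"turn":0},{"x":-1,"y":0,"z":0,"turn":0},{"x":-1,"y":0,"z":0,"turn":0},{"x":0,"y":0,"z":0,"turn":0}]' >/dev/null
python3 - <<'E'
from h import *
st()
E
python3 -m pendant '[{"x":-1,"y":0,"z":0,"turn":0},{"x":-1,"y":0,"z":0,"turn":0},{"x":-1,"y":0,"z":0,"turn":0},{"x":-1,"y":0,"z":0,"turn":0},{"x":0,"y":0,"z":0,"turn":0}]' >/dev/null
python3 - <<'E'
from h import *;import cv2
st()
cv2.imwrite("pics/w2.png",optics.camera("wrist")[:,:,::-1])
E
```

```text
t 3.7 grasp bench [-71.787   -0.9922  83.8471] F bench [-0.2594 -0.5728  0.1784] op 0.08541558482051416 gf 0.0
t 4.2 grasp bench [-66.5721  -0.4987  85.4185] F bench [-0.2789 -0.1043  0.0417] op 0.08546765848123701 gf 0.0
t 4.7 grasp bench [-62.4755  -0.855   84.6763] F bench [ 0.262  -0.2052 -0.0829] op 0.08530237280550819 gf 0.0
```

View pics/w2.png

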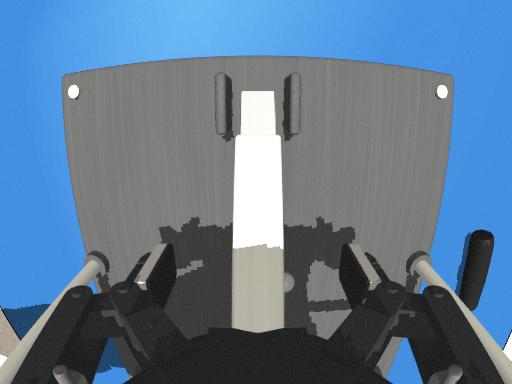

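The button shows beside the tube at (287,282), between the open pads, and there is no contact yet. I'll feel for the crossbar.

```bash
python3 -m pendant '[{"x":-1,"y":0,"z":0,"turn":0},{"x":-1,"y":0,"z":0,"turn":0},{"x":0,"y":0,"z":0,"turn":0},{"x":0,"y":0,"z":0,"turn":0},{"x":0,"y":0,"z":0,"turn":0}]' >/dev/null
python3 - <<'E'
from h import *
print(wplane((287,282),.088)); st()
E
python3 -m pendant '[{"x":-1,"y":0,"z":0,"turn":0},{"x":-1,"y":0,"z":0,"turn":0},{"x":0,"y":0,"z":0,"turn":0},{"x":0,"y":0,"z":0,"turn":0},{"x":0,"y":0,"z":0,"turn":0}]' >/dev/null
python3 - <<'E'
from h import *
st()
E
python3 -m pendant '[{"x":-1,"y":0,"z":0,"turn":0},{"x":-1,"y":0,"z":0,"turn":0},{"x":0,"y":0,"z":0,"turn":0},{"x":0,"y":0,"z":0,"turn":0},{"x":0,"y":0,"z":0,"turn":0}]' >/dev/null
python3 - <<'E'
from h import *
st()
E
```

```text
[-53.5697  14.6438  88.    ]
t 5.25 grasp bench [-60.7429  -0.8528  84.6919] F bench [-0.1478 -0.0397  0.5566] op 0.08519381429426189 gf 0.0
t 5.75 grasp bench [-58.7196  -0.8673  84.6966] F bench [-0.2811  0.6584 -0.0985] op 0.08522099253272743 gf 0.0
t 6.25 grasp bench [-56.7243  -0.866   84.6953] F bench [-0.7101  0.278  -0.8373] op 0.08554889462574806 gf 0.0
```

```bash
python3 -m pendant '[{"x":-1,"y":0,"z":0,"turn":0},{"x":-1,"y":0,"z":0,"turn":0},{"x":-1,"y":0,"z":0,"turn":0},{"x":0,"y":0,"z":0,"turn":0},{"x":0,"y":0,"z":0,"turn":0}]' >/dev/null
python3 - <<'E'
from h import *
st()
E
python3 -m pendant '[{"x":-1,"y":0,"z":0,"turn":0},{"x":-1,"y":0,"z":0,"turn":0},{"x":0,"y":0,"z":0,"turn":0},{"x":0,"y":0,"z":0,"turn":0},{"x":0,"y":0,"z":0,"turn":0}]' >/dev/null
python3 - <<'E'
from h import *
st()
E
```

```text
t 6.75 grasp bench [-55.4326  -0.777   84.9529] F bench [-6.1631 -1.0807  1.586 ] op 0.08562103347572049 gf 0.0
t 7.25 grasp bench [-55.3975  -0.765   85.1048] F bench [-11.0016  -1.1984   1.1344] op 0.08553894331182227 gf 0.0
```

```bash
python3 -m pendant '[{"x":4,"y":0,"z":0,"turn":0},{"x":4,"y":0,"z":0,"turn":0},{"x":4,"y":0,"z":0,"turn":0},{"x":0,"y":0,"z":0,"turn":0},{"x":0,"y":0,"z":0,"turn":0}]' 1 60 >/dev/null
python3 -m pendant '[{"x":0,"y":0,"z":0,"turn":0},{"x":0,"y":0,"z":0,"turn":0},{"x":0,"y":0,"z":0,"turn":0},{"x":0,"y":0,"z":0,"turn":0},{"x":0,"y":0,"z":0,"turn":0}]' >/dev/null
python3 - <<'E'
from h import *
st()
E
python3 -m pendant '[{"x":0,"y":0,"z":0,"turn":0},{"x":0,"y":0,"z":0,"turn":0},{"x":0,"y":0,"z":0,"turn":0},{"x":0,"y":0,"z":0,"turn":0},{"x":0,"y":0,"z":0,"turn":0}]' >/dev/null
python3 - <<'E'
from h import *;import cv2
st()
cv2.imwrite("pics/w3.png",cv2.resize(optics.camera("wrist")[200:384,150:370,::-1],(720,600)))
E
```

```text
t 8.25 grasp bench [-64.3014  -0.514   84.96  ] F bench [-5.3423  1.13    3.7789] op 0.02373137251810993 gf 60.50651650875807
t 8.75 grasp bench [-64.2927  -0.5169  84.9424] F bench [-5.1911  0.982   2.9963] op 0.023371192703736474 gf 60.509264739230275
```

View pics/w3.png

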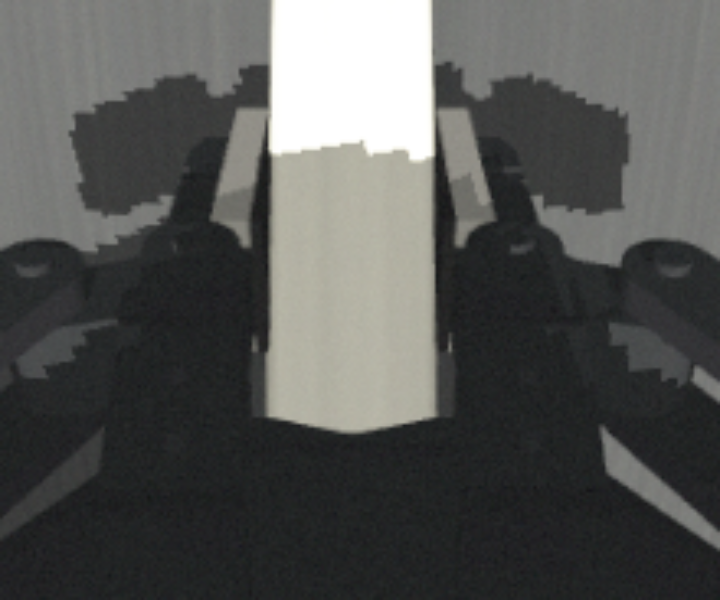

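Both pads lie flat on the tube at an opening of about 23.5 mm. Now I'll slide up along the strut.

```bash
python3 -m pendant '[{"x":-1.6,"y":0,"z":-1.1,"turn":0},{"x":-1.6,"y":0,"z":-1.1,"turn":0},{"x":-1.6,"y":0,"z":-1.1,"turn":0},{"x":0,"y":0,"z":0,"turn":0},{"x":0,"y":0,"z":0,"turn":0}]' >/dev/null
python3 - <<'E'
from h import *
st()
E
python3 -m pendant '[{"x":-1.6,"y":0,"z":-1.1,"turn":0},{"x":-1.6,"y":0,"z":-1.1,"turn":0},{"x":-1.6,"y":0,"z":-1.1,"turn":0},{"x":0,"y":0,"z":0,"turn":0},{"x":0,"y":0,"z":0,"turn":0}]' >/dev/null
python3 - <<'E'
from h import *
st()
E
```

```text
t 9.3 grasp bench [-60.1761  -0.5112  87.9067] F bench [-6.5409  0.6306  0.6297] op 0.023142074788110027 gf 60.19520797301084
t 9.8 grasp bench [-54.6938  -0.5326  91.5965] F bench [-5.3527  0.4943  5.0967] op 0.023141227060558402 gf 60.766839045099914
```

```bash
python3 -m pendant '[{"x":-1.6,"y":0,"z":-1.1,"turn":0},{"x":-1.6,"y":0,"z":-1.1,"turn":0},{"x":0,"y":0,"z":0,"turn":0},{"x":0,"y":0,"z":0,"turn":0},{"x":0,"y":0,"z":0,"turn":0}]' >/dev/null
python3 - <<'E'
from h import *;import cv2
st()
im=optics.camera("scene");cv2.imwrite("pics/s4.png",cv2.resize(im[170:270,200:320,::-1],(720,600),interpolation=2))
E
```

```text
t 10.3 grasp bench [-51.3267  -0.511   94.0234] F bench [-4.401   0.6072  5.9863] op 0.02341936238073264 gf 61.00591407157481
```

View pics/s4.png

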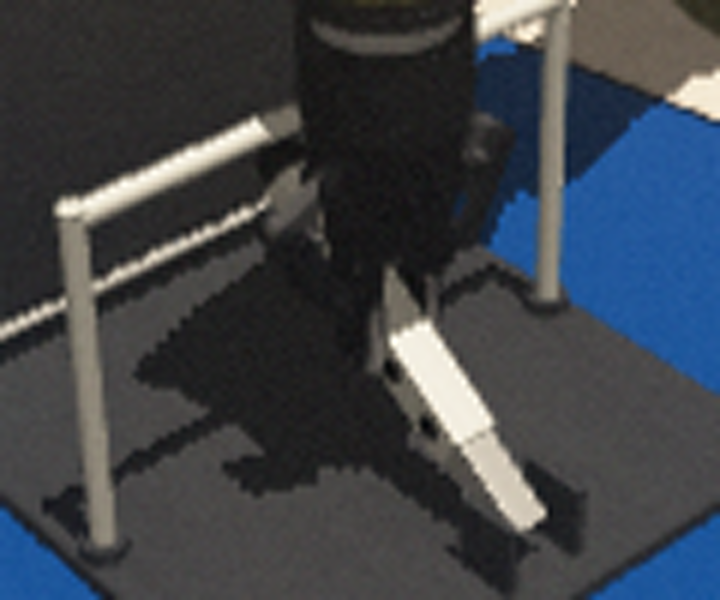

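The tube is following: the exposed post is longer and forces are small. I'll carry on in small steps and watch for crossbar contact.

```bash
python3 -m pendant '[{"x":-1.2,"y":0,"z":-0.85,"turn":0},{"x":-1.2,"y":0,"z":-0.85,"turn":0},{"x":0,"y":0,"z":0,"turn":0},{"x":0,"y":0,"z":0,"turn":0},{"x":0,"y":0,"z":0,"turn":0}]' >/dev/null
python3 - <<'E'
from h import *
st()
E
python3 -m pendant '[{"x":-1.2,"y":0,"z":-0.85,"turn":0},{"x":-1.2,"y":0,"z":-0.85,"turn":0},{"x":0,"y":0,"z":0,"turn":0},{"x":0,"y":0,"z":0,"turn":0},{"x":0,"y":0,"z":0,"turn":0}]' >/dev/null
python3 - <<'E'
from h import *
st()
E
```

```text
t 10.85 grasp bench [-49.0008  -0.5408  95.65  ] F bench [-4.1306 -0.2599  6.1609] op 0.023282405727775648 gf 60.88154596276581
t 11.35 grasp bench [-46.6932  -0.5032  97.3045] F bench [-7.3862  0.0363  5.5829] op 0.023031780867521508 gf 60.82162725739181
```

```bash
python3 -m pendant '[{"x":-1.2,"y":0,"z":-0.85,"turn":0},{"x":-1.2,"y":0,"z":-0.85,"turn":0},{"x":0,"y":0,"z":0,"turn":0},{"x":0,"y":0,"z":0,"turn":0},{"x":0,"y":0,"z":0,"turn":0}]' >/dev/null
python3 - <<'E'
from h import *
st()
E
python3 -m pendant '[{"x":-1.2,"y":0,"z":-0.85,"turn":0},{"x":-1.2,"y":0,"z":-0.85,"turn":0},{"x":0,"y":0,"z":0,"turn":0},{"x":0,"y":0,"z":0,"turn":0},{"x":0,"y":0,"z":0,"turn":0}]' >/dev/null
python3 - <<'E'
from h import *
st()
E
```

```text
t 11.85 grasp bench [-44.0973  -0.536   99.0677] F bench [-5.2194  0.647   3.4338] op 0.02322768557889915 gf 60.73586270213127
t 12.35 grasp bench [-41.303   -0.5232 101.0117] F bench [-3.6312 -0.3193  8.6789] op 0.023210026760625307 gf 60.864940113388
```

```bash
python3 -m pendant '[{"x":-0.8,"y":0,"z":-0.6,"turn":0},{"x":-0.8,"y":0,"z":-0.6,"turn":0},{"x":0,"y":0,"z":0,"turn":0},{"x":0,"y":0,"z":0,"turn":0},{"x":0,"y":0,"z":0,"turn":0}]' >/dev/null
python3 - <<'E'
from h import *
st()
E
python3 -m pendant '[{"x":-0.8,"y":0,"z":-0.6,"turn":0},{"x":-0.8,"y":0,"z":-0.6,"turn":0},{"x":0,"y":0,"z":0,"turn":0},{"x":0,"y":0,"z":0,"turn":0},{"x":0,"y":0,"z":0,"turn":0}]' >/dev/null
python3 - <<'E'
from h import *
st()
E
```

```text
t 12.85 grasp bench [-39.9801  -0.5278 101.9616] F bench [-4.8816  0.1927  6.6023] op 0.023140923965277657 gf 60.88620416354388
t 13.35 grasp bench [-39.5967  -0.5643 102.3392] F bench [-9.9577  1.684  -1.0659] op 0.023238390277153173 gf 60.10547363664955
```

Motion has stopped at s≈30 mm with the force rising, which looks like the lock. I'll open partway and check.

```bash
python3 -m pendant '[{"x":1.2,"y":0,"z":1,"turn":0},{"x":0,"y":0,"z":0,"turn":0},{"x":0,"y":0,"z":0,"turn":0},{"x":0,"y":0,"z":0,"turn":0},{"x":0,"y":0,"z":0,"turn":0}]' 0.3 >/dev/null
python3 - <<'E'
from h import *
st()
E
python3 -m pendant '[{"x":4,"y":0,"z":0,"turn":0},{"x":6,"y":0,"z":0,"turn":0},{"x":10,"y":0,"z":0,"turn":0},{"x":10,"y":0,"z":0,"turn":0},{"x":10,"y":0,"z":0,"turn":0}]' >/dev/null
python3 - <<'E'
from h import *;import cv2
st()
im=optics.camera("scene");w=optics.camera("wrist")
a=cv2.resize(im[190:265,230:300,::-1],(400,450),interpolation=2);b=cv2.resize(w[140:384,150:370,::-1],(400,450))
cv2.imwrite("pics/s5.png",np.hstack([a,b]))
E
```

```text
t 13.85 grasp bench [-39.353   -1.4595 101.3216] F bench [-5.4276 -0.175  -2.8879] op 0.059673867901768596 gf 0.0
t 14.35 grasp bench [-80.4306  -0.878  101.72  ] F bench [-0.2688 -0.1751  0.2429] op 0.060205872444930766 gf 0.0
```

View pics/s5.png

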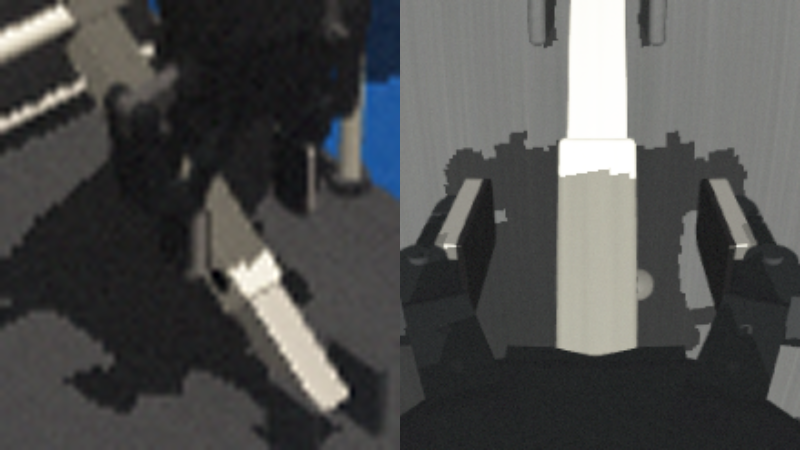

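The button is out again at (643,285) in the right panel, with the tube's lower edge about one hole closer to it. On to the tray: lift, go over, and turn 90°.

```bash
python3 - <<'E'
from h import *
b=wplane((283.7,294.5),.088);e=wplane((258,216),.088-.026+.010)
print("button",b,"tube end",e)
E
python3 -m pendant '[{"x":0,"y":0,"z":-29,"turn":0},{"x":0,"y":0,"z":-29,"turn":0},{"x":0,"y":0,"z":-29,"turn":0},{"x":0,"y":0,"z":-29,"turn":0},{"x":0,"y":0,"z":-29,"turn":0}]' >/dev/null
python3 -m pendant '[{"x":0,"y":0,"z":-29,"turn":0},{"x":0,"y":0,"z":-29,"turn":0},{"x":0,"y":0,"z":-29,"turn":0},{"x":0,"y":0,"z":-29,"turn":0},{"x":0,"y":0,"z":-29,"turn":0}]' >/dev/null
python3 -m pendant '[{"x":-43,"y":0,"z":0,"turn":0},{"x":-43,"y":0,"z":0,"turn":0},{"x":-43,"y":0,"z":0,"turn":0},{"x":-43,"y":0,"z":0,"turn":0},{"x":-43,"y":0,"z":0,"turn":0}]' >/dev/null
python3 -m pendant '[{"x":0,"y":0,"z":0,"turn":0.142},{"x":0,"y":0,"z":0,"turn":0.143},{"x":0,"y":0,"z":0,"turn":0.143},{"x":0,"y":0,"z":0,"turn":0.143},{"x":0,"y":0,"z":0,"turn":0.143}]' >/dev/null
python3 -m pendant '[{"x":0,"y":0,"z":0,"turn":0.143},{"x":0,"y":0,"z":0,"turn":0.143},{"x":0,"y":0,"z":0,"turn":0.143},{"x":0,"y":0,"z":0,"turn":0.143},{"x":0,"y":0,"z":0,"turn":0.143}]' >/dev/null
python3 -m pendant '[{"x":0,"y":0,"z":0,"turn":0.142},{"x":0,"y":0,"z":0,"turn":0},{"x":0,"y":0,"z":0,"turn":0},{"x":0,"y":0,"z":0,"turn":0},{"x":0,"y":0,"z":0,"turn":0}]' >/dev/null
python3 - <<'E'
from h import *;import cv2
s=st();print(B.T@s["ee_rot"],s["q"])
c=optics.calibration("wrist");print(tob(c["T"][:3,3]))
cv2.imwrite("pics/w6.png",optics.camera("wrist")[:,:,::-1])
E
```

```text
button [-53.92    15.0306  88.    ] tube end [-96.5496   0.0972  72.    ]
t 17.45 grasp bench [135.7899  -0.8769 391.7242] F bench [-1.0519 -0.8831 -0.609 ] op 0.0598055403477573 gf 0.0
[[-0.0018  1.     -0.0001]
 [ 1.      0.0018  0.    ]
 [ 0.     -0.0001 -1.    ]] [-18.5416  18.9937  39.7946  84.7022 -12.1911  80.6937 -77.276 ]
[135.0398  77.3978 516.241 ]
```

View pics/w6.png

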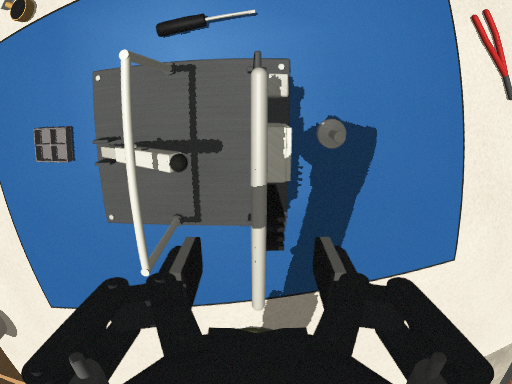

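The bar runs at column 259, centred between the fingers, and the clear panel edge lies below it. Descend and close lightly.

```bash
python3 -m pendant '[{"x":0,"y":0,"z":17,"turn":0},{"x":0,"y":0,"z":17,"turn":0},{"x":0,"y":0,"z":17,"turn":0},{"x":0,"y":0,"z":17,"turn":0},{"x":0,"y":0,"z":17,"turn":0}]' >/dev/null
python3 -m pendant '[{"x":0,"y":0,"z":0,"turn":0},{"x":0,"y":0,"z":0,"turn":0},{"x":0,"y":0,"z":0,"turn":0},{"x":0,"y":0,"z":0,"turn":0},{"x":0,"y":0,"z":0,"turn":0}]' 1 20 >/dev/null
python3 -m pendant '[{"x":0,"y":0,"z":0,"turn":0},{"x":0,"y":0,"z":0,"turn":0},{"x":0,"y":0,"z":0,"turn":0},{"x":0,"y":0,"z":0,"turn":0},{"x":0,"y":0,"z":0,"turn":0}]' >/dev/null
python3 - <<'E'
from h import *
st();x=130-138.0
th=-np.arcsin((136-130)/275)
g=np.linspace(th,.585,31)
P=np.c_[130-275*np.sin(g),30+275*np.cos(g)];d=np.diff(P,axis=0)
for i in range(0,30,5):print(np.round(np.c_[d[i:i+5,0],-d[i:i+5,1]],1).tolist())
E
```

```text
t 19.0 grasp bench [135.9479  -0.334  307.6997] F bench [-0.2417 -1.037   5.005 ] op 0.011004969531541975 gf 21.091642677783966
[[-5.6, -0.1], [-5.6, 0.0], [-5.6, 0.2], [-5.6, 0.3], [-5.5, 0.4]]
[[-5.5, 0.5], [-5.5, 0.6], [-5.5, 0.7], [-5.5, 0.8], [-5.5, 0.9]]
[[-5.5, 1.1], [-5.4, 1.2], [-5.4, 1.3], [-5.4, 1.4], [-5.4, 1.5]]
[[-5.3, 1.6], [-5.3, 1.7], [-5.3, 1.8], [-5.2, 1.9], [-5.2, 2.0]]
[[-5.1, 2.1], [-5.1, 2.2], [-5.0, 2.3], [-5.0, 2.4], [-4.9, 2.5]]
[[-4.9, 2.6], [-4.8, 2.7], [-4.8, 2.8], [-4.7, 2.9], [-4.7, 3.0]]
```

```bash
python3 -m pendant '[{"x":0,"y":-2,"z":0,"turn":0},{"x":0,"y":-4,"z":0,"turn":0},{"x":0,"y":-5.6,"z":0,"turn":0},{"x":0,"y":-5.6,"z":0.2,"turn":0},{"x":0,"y":-5.6,"z":0.2,"turn":0}]' >/dev/null
python3 - <<'E'
from h import *
st()
E
python3 -m pendant '[{"x":0,"y":-5.5,"z":0.3,"turn":0},{"x":0,"y":-5.5,"z":0.5,"turn":0},{"x":0,"y":-5.5,"z":0.6,"turn":0},{"x":0,"y":-5.5,"z":0.7,"turn":0},{"x":0,"y":-5.5,"z":0.8,"turn":0}]' >/dev/null
python3 - <<'E'
from h import *
st()
E
python3 -m pendant '[{"x":0,"y":-5.5,"z":0.9,"turn":0},{"x":0,"y":-5.5,"z":1.0,"turn":0},{"x":0,"y":-5.4,"z":1.2,"turn":0},{"x":0,"y":-5.4,"z":1.3,"turn":0},{"x":0,"y":-5.4,"z":1.4,"turn":0}]' >/dev/null
python3 - <<'E'
from h import *
st()
E
```

```text
t 19.5 grasp bench [113.0512  -0.3404 307.0172] F bench [0.2398 1.987  2.876 ] op 0.011169104941458754 gf 21.047955751419067
t 20.0 grasp bench [ 84.8552  -0.3932 303.3092] F bench [0.2483 3.7625 2.1414] op 0.01118484291832917 gf 21.14125281572342
t 20.5 grasp bench [ 57.7742  -0.5992 297.3997] F bench [0.543  5.1688 0.0899] op 0.011015797066348117 gf 21.010879576206207
```

```bash
python3 -m pendant '[{"x":0,"y":-5.3,"z":1.6,"turn":0},{"x":0,"y":-5.3,"z":1.7,"turn":0},{"x":0,"y":-5.2,"z":1.8,"turn":0},{"x":0,"y":-5.2,"z":1.9,"turn":0},{"x":0,"y":-5.2,"z":2.0,"turn":0}]' >/dev/null
python3 - <<'E'
from h import *
st()
E
python3 -m pendant '[{"x":0,"y":-5.1,"z":2.1,"turn":0},{"x":0,"y":-5.1,"z":2.2,"turn":0},{"x":0,"y":-5.0,"z":2.3,"turn":0},{"x":0,"y":-5.0,"z":2.4,"turn":0},{"x":0,"y":-4.9,"z":2.5,"turn":0}]' >/dev/null
python3 - <<'E'
from h import *
s=st()
E
```

```text
t 21.0 grasp bench [ 31.4744  -0.6961 288.4401] F bench [0.2258 5.4791 0.8662] op 0.010951724916954397 gf 21.30353271961212
t 21.5 grasp bench [  6.4365  -0.695  276.8411] F bench [-0.1082  5.8139 -0.5611] op 0.011173841595238387 gf 21.166415512561798
```

```bash
python3 -m pendant '[{"x":0,"y":-4.5,"z":2.3,"turn":0},{"x":0,"y":-4.4,"z":2.4,"turn":0},{"x":0,"y":-4.3,"z":2.5,"turn":0},{"x":0,"y":-4.2,"z":2.5,"turn":0},{"x":0,"y":-4.2,"z":2.5,"turn":0}]' >/dev/null
python3 - <<'E'
from h import *
st()
E
python3 -m pendant '[{"x":0,"y":-1.5,"z":0.9,"turn":0},{"x":0,"y":-1.5,"z":0.9,"turn":0},{"x":0,"y":-1.5,"z":0.9,"turn":0},{"x":0,"y":-1.5,"z":1,"turn":0},{"x":0,"y":0,"z":0,"turn":0}]' >/dev/null
python3 - <<'E'
from h import *
s=st()
E
```

```text
t 22.0 grasp bench [-15.087   -0.8064 264.5701] F bench [-2.2584  3.6961  2.269 ] op 0.01117390980667159 gf 21.723094582557678
t 22.5 grasp bench [-21.1569  -0.8613 260.7121] F bench [-0.5837  5.8022 -1.266 ] op 0.011187236481323127 gf 21.400614380836487
```

```bash
python3 -m pendant '[{"x":0,"y":-1,"z":0.7,"turn":0},{"x":0,"y":-1,"z":0.7,"turn":0},{"x":0,"y":0,"z":0,"turn":0},{"x":0,"y":0,"z":0,"turn":0},{"x":0,"y":0,"z":0,"turn":0}]' >/dev/null
python3 - <<'E'
from h import *
st()
E
python3 -m pendant '[{"x":0,"y":-1,"z":0.7,"turn":0},{"x":0,"y":-1,"z":0.7,"turn":0},{"x":0,"y":0,"z":0,"turn":0},{"x":0,"y":0,"z":0,"turn":0},{"x":0,"y":0,"z":0,"turn":0}]' >/dev/null
python3 - <<'E'
from h import *
s=st()
E
```

```text
t 23.0 grasp bench [-22.7449  -0.8751 259.6203] F bench [-0.6197  5.7105 -0.037 ] op 0.010925872463073852 gf 21.483311355113983
t 23.5 grasp bench [-23.9705  -0.8622 258.6596] F bench [3.2159 3.4062 5.2334] op 0.011463068329636679 gf 22.03014224767685
```

Contact forces show the tray is on the tip. Open partway and lift clear.

```bash
python3 -m pendant '[{"x":0,"y":0.5,"z":0,"turn":0},{"x":0,"y":0,"z":0,"turn":0},{"x":0,"y":0,"z":0,"turn":0},{"x":0,"y":0,"z":0,"turn":0},{"x":0,"y":0,"z":0,"turn":0}]' 0.6 >/dev/null
python3 - <<'E'
from h import *
st()
E
python3 -m pendant '[{"x":0,"y":0,"z":-2,"turn":0},{"x":0,"y":0,"z":-5,"turn":0},{"x":0,"y":0,"z":-10,"turn":0},{"x":0,"y":0,"z":-15,"turn":0},{"x":0,"y":0,"z":-20,"turn":0}]' >/dev/null
python3 -m pendant '[{"x":0,"y":0,"z":-20,"turn":0},{"x":0,"y":0,"z":-20,"turn":0},{"x":0,"y":0,"z":-20,"turn":0},{"x":0,"y":0,"z":-20,"turn":0},{"x":0,"y":0,"z":0,"turn":0}]' >/dev/null
python3 - <<'E'
from h import *;import cv2
st()
im=optics.camera("scene")
cv2.imwrite("pics/s7.png",cv2.resize(im[90:310,150:390,::-1],(654,600),interpolation=2))
E
```

```text
t 24.0 grasp bench [-24.3963  -1.1196 258.1479] F bench [ 0.1427 -0.7933  1.6174] op 0.034224050723190284 gf 0.0
t 25.0 grasp bench [-23.796    0.1972 393.8604] F bench [ 0.2868  0.1835 -0.5816] op 0.03388195560867463 gf 0.0
```

View pics/s7.png

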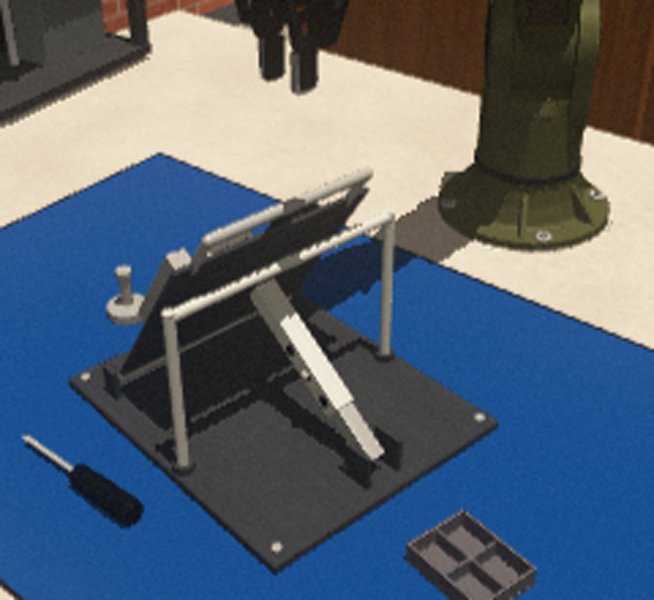

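The tray rests on the strut tip near (265,290), the gripper is clear above it, and the tools have not been disturbed. Button out is visible at about (305,375). Handing in.

```bash
python3 -c "
from workcell import ctrl;print(ctrl.job_done())"
```

```text
the job is handed in; nothing more can be done
None
```

The job is handed in; the judge returned no verdict. The strut's outer tube is out one hole (about 30 mm) with its button snapped out, the tray rests on the strut's tip (lean about 0.59 rad by my estimate), and the gripper is clear.

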